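# Raise the counterweighted press arm and push the hoop strip home

## Task

With the fingers, push the red cross bar of the counterweighted press arm up and over its balance point so that the arm stays raised by itself. Then push the wooden hoop strip along its bed, from its near end, until its far end meets the yellow stop. Do not lift the strip out of its bed, and leave everything else on the bench where it is.

Things in the scene. Friction and masses are not known exactly. Their poses are not given: they have to be found in the camera images.
- jig: Scarf-joint press fixed to the bench: plywood base 200 (x) by 220 mm (y -130 to +90), 18 mm thick. Origin on the bench under the middle of the bed; z up; x points away from the robot, give or take 0.3 rad. The bed runs along x at y = 0, x -100 to +100 mm, its top 30 mm above the bench, between dark guides 8 mm tall and 40 mm apart. A yellow stop block, 60 mm high, closes its far end.
- hinge (a point): Axis of the press arm, between two blue cheeks 118 mm tall (jig x -14 to 54 mm): at x = 20, y = -70, z = 105 mm in the jig's frame; the axis runs along the jig's x.
- press_arm (a joint): Angle of the press arm (rad). 0: down, pad just over the strip. It grows as the bar rises and swings over to the jig's -y side, to a stop at 1.65. A dark steel counterweight sits on a tail beyond the hinge. Below about 0.9 rad the arm drops back to 0; above, it swings on to 1.65 by itself and stays. About 1 to 3 N at the bar lifts it.
- bar (a point): Centre of the red round cross bar at the arm's end: 24 mm diameter, 100 mm long along the jig's x. Arm down: 160 mm to the +y side of the hinge, 90 mm above it (195 mm above the bench); it swings at 184 mm radius. The silver arm (18 mm thick) runs level from the hinge 85 mm in +y, then slopes up to the bar, so the bar is free on its +y side.
- strip_near (a point): Middle of the near end face of the loose wooden hoop strip, 36 mm above the bench. The strip is 210 mm long, 36 wide, 12 thick, about 65 g, lies between the guides along the jig's x (axes as the jig's) and overhangs the near end of the bed with only bench below, there also when home. It must be pushed 35 to 65 mm.
- strip_far (a point): Middle of the strip's far end face, half-way up its thickness; it must end against the stop.
- stop (a point): Middle of the near face of the yellow stop, at x = 90, y = 0, z = 36 mm in the jig's frame.
- glue_a: White glue bottle with an orange cap, 48 mm diameter, 130 mm tall, standing; origin under its middle. Leave alone.
- glue_b: White glue bottle with a blue cap, as glue_a. Leave alone.
- shell: Open wooden drum shell standing on its rim, 170 mm diameter, 110 mm tall; origin under its middle. Leave alone.
- shell_small: Open wooden drum shell, 130 mm diameter, 75 mm tall; origin under its middle. Leave alone.
- clamp: Bar clamp lying flat, 220 mm bar along its x, jaws 75 mm to its +y, 24 mm high; origin under the middle of the bar. Leave alone.
- brush: Glue brush lying along its x; leave alone.
- driver: Screwdriver lying along its x; leave alone.
Things that resemble listed ones, but are neither listed nor needed, are in the scene too. Of the things that look like the part that bears strip_near, the smaller one is meant.

How it is judged:
On the way, in this order (a step that is already met when the one before it is completed fails the run):
1. the press arm stands raised past its balance point, the fingers off it (value of joint press_arm above 1.45 rad and contact force between the fingers and jig below 0.2 N), for 0.3 s.
2. the strip's far end meets the stop (x of strip_far in the frame of stop above -0.004 m), for 0.2 s.
At the end, for the whole second after the job is handed in: The press arm stays raised by itself (joint above 1.45 rad, still), and the strip lies flat between its guides with its far end within 4 mm of the stop (value of joint press_arm above 1.45 rad and velocity of joint press_arm between -0.05 and 0.05 rad/s and x of strip_far in the frame of stop above -0.004 m and distance between strip_far and stop below 0.006 m and angle between the x axis of strip_far and the x axis of jig, either way round below 0.04 rad); the robot touches nothing.
It fails at once if the strip is lifted or tipped out of its bed (height (world z) of any of strip_far, strip_near above 0.044 m or height (world z) of strip_near below 0.026 m).
It fails at once if a bystander is moved more than 25 mm or knocked over (distance of any of glue_a, glue_b, shell, shell_small, clamp, brush, driver from where it was at the start of the episode above 0.025 m or angle between any of glue_a, glue_b's own z axis and vertical above 0.4 rad).
It fails at once if the press or the strip is shoved with the robot's arm or the gripper's body instead of the fingers (contact force between the arm and jig above 5 N or contact force between the arm and strip above 5 N).
It also fails if it takes over 54 s, if anything falls off the work surface, if the arm or the gripper's body presses on something with over 40 N, if the wrist force passes 120 N, or if a joint passes its speed limit or range.

## Robot

A 6-joint arm with a two-finger parallel gripper is mounted at the origin on the work surface. World frame = base frame: x ahead of the robot, y to its left, z up, the work surface at z = 0. Lengths are in m, angles in rad, forces in N, time in s.
With the tool pointing down it reaches from about 0.35 to 0.975 m from the base axis. Payload 4.9 kg.
Tool frame: the origin (TCP) lies on the front face of the gripper's body, between the roots of the fingers; the fingertips stand ctrl.tip_extent ahead of it and the grasp point (between the pads) lies 54 mm ahead of it (ctrl.tip_extent is the distance from the TCP to the fingertips, in m); z points along the fingers, y is the line along which they close (so a half turn about z gives the same grasp; the last joint's range is limited). The gripper opens to 85 mm and grips with 20 to 120 N. Pads are 22 mm wide; open, the fingers measure 114 mm over their backs; the gripper's body (76 mm by 85 mm) begins 54 mm behind the grasp point. The pads swing forward as they close: fully open they stand 13 mm farther back than shut.
Start: joints at [-1.458, 0.053, 1.613, -0, 1.476, -0.119], TCP at [0.144, -0.608, 0.304] pointing down, gripper open.
Joint ranges: [-3.01, 3.01], [-1.01, 2.22], [0.06, 2.58], [-1.02, 4.17], [0.09, 2.62], [-3.14, 3.14]. Speed limits (rad/s): [2.57, 2.57, 3.14, 3.14, 3.14, 3.14].

## Interface

Orientations are given as a rotation vector (axis times angle).
In Python, from station import ctrl gives the robot as it stands.
- The arm moves only by the tool apply_moves, never from a script. Its argument "rows" is one flat list of numbers, 6 for each row, row after row: the shift along the tool's x, y, z normalised to -1 to 1, where 1 is 0.6 m, then the turn, a rotation vector about the tool's x, y, z normalised to -1 to 1, where 1 is 90 degrees. A call has 1 to 20 rows; each row is the pose to reach, as a shift and turn from the pose commanded when the call began, along the tool's axes at that moment; what a row does not reach only later rows make up. A row lasts 1/10 s, in which the tool goes at most 50 mm and 8.59 degrees, less where a joint would pass 70% of its speed; a pose out of reach is approached as far as the arm can. A call with a number of a shift or a turn outside -1 to 1 is refused whole. A call with a gripper value outside its range is refused whole. "grip" is the opening, from 0 (shut) to 1 (fully open), set as the call begins (left out, the last holds). The fingers move at their own pace and stop on an object; "grip_force" is the grip in N (left out, the last holds). Time passes only in rows, so rows that repeat a pose let the fingers close. It gives the time, the measured TCP pose, the force, the opening and the grip force at its end, in the units of the state.
- ctrl.get_obs(): the state, without advancing time (a new reading comes with each control period).
- ctrl.get_image(name): name is "scene" or "top" or "wrist"; returns (picture, depth): 420x560x3 uint8, blue, green, red; 420x560 float32, m along the optical axis (not along the pixel's ray), 0 where there is no reading.
- ctrl.camera_model(name): a dict with "mtx" (3x3 intrinsics, pixels), "k1" (the pictures are not rectified: a ray, as slopes to the right and down, at radius r is drawn at 1 + k1 r^2 times it, then the intrinsics apply), "R" (3x3) and "t" (3): a world point X has camera coordinates R X + t; the wrist camera has in their place "tool_from_camera" (4x4, takes a point from camera to tool coordinates, whose origin is the TCP and whose axes are the flange's). Camera axes: x right, y down, z forward; pixel columns grow to the right and rows downward; lengths in m; the calibration is good to about 2 mm. A picture is of the moment at which its call begins: read the wrist's pose just before it. camera_model takes no time and is no camera call.
- ctrl.finish_job(): hands the job in; it is judged then, once.
The state is a dict: "t": time; "q": joint angles; "dq": joint speeds; "effort": joint torques, N m; "tool_pos": TCP position; "tool_rot": TCP orientation; "contact_force": force on the tool from outside, world axes, zero at the start; "wrist_torque": the same for the moment, N m; "opening": finger opening in m; "grip_force": force on a finger pad.
Only numpy, scipy, OpenCV 4.12 (cv2) and the standard library are available. Lean on these libraries where they do the work, as an engineer would, in place of code of your own. Each camera call takes 0.05 s, during which the arm holds its last target. There are 200 camera calls.

## Working session

There is one attempt and no reset: what is moved stays moved. The work goes in short steps, Python scripts to look and compute and a tool call to move; the robot and the scene stay as the last step left them, time stands still between calls to the robot, and variables do not carry over. Pictures are saved under pics/ and viewed, at most 10 in all, crops included, and the job is handed in when it is done.

Besides the shell and the picture viewer there is one more tool, called as name(argument=value, ...) on one line, values as JSON. apply_moves: Moves the arm, as the interface text tells. Its arguments: {"type":"object","properties":{"rows":{"type":"array","items":{"type":"number"}},"grip":{"type":"number"},"grip_force":{"type":"number"}},"required":["rows"]}

```bash
mkdir -p pics; cat > h.py <<'E'
import numpy as np, cv2
from scipy.spatial.transform import Rotation as Ro
from station import ctrl
def ray(name,u,v):
    c=ctrl.camera_model(name);K=np.array(c["mtx"]);k=c["k1"]
    d=np.array([(u-K[0,2])/K[0,0],(v-K[1,2])/K[1,1]]);p=d.copy()
    for _ in range(20): p=d/(1+k*(p@p))
    return np.array([p[0],p[1],1.])
def world(name,uv,z):
    "z depth along axis"
    c=ctrl.camera_model(name);R=np.array(c["R"]);t=np.array(c["t"])
    return R.T@(ray(name,*uv)*z-t)
def atz(name,uv,h):
    c=ctrl.camera_model(name);R=np.array(c["R"]);t=np.array(c["t"])
    o=-R.T@t;d=R.T@ray(name,*uv);return o+d*(h-o[2])/d[2]
E
python3 - <<'E'
from h import *
for n in("scene","top"):
    im,d=ctrl.get_image(n);cv2.imwrite(f"pics/{n}0.png",im);np.save(f"pics/{n}0.npy",d)
    c=ctrl.camera_model(n);print(n,-np.array(c["R"]).T@np.array(c["t"]))
o=ctrl.get_obs();print(o);print(ctrl.tip_extent)
E
```

```text
scene [ 1.34169057 -0.75071769  1.1848656 ]
top [ 0.26344819 -0.0455949   1.41445049]
{'t': 0.1, 'q': array([-1.45797647e+00,  5.33165956e-02,  1.61414165e+00, -1.64445352e-05,
        1.47600964e+00, -1.19019060e-01]), 'dq': array([ 1.45196927e-03, -5.35890622e-05, -2.85484401e-03,  1.53595560e-03,
       -2.36486480e-03,  5.17697747e-04]), 'effort': array([ 2.92647110e-04, -3.94904995e+01, -3.71365178e+01, -1.53100414e-04,
        3.91585272e-03,  3.83813685e-06]), 'tool_pos': array([ 0.14354207, -0.60785654,  0.30277885]), 'tool_rot': array([-3.11864601e+00, -3.63142249e-01,  1.65725804e-05]), 'contact_force': array([ 1.26328534, -0.47527174,  0.21956071]), 'wrist_torque': array([-0.04005993, -0.01292289, -0.00298855]), 'grip_force': 0.0, 'opening': 0.08564803309542272}
0.0726
```

View pics/scene0.png

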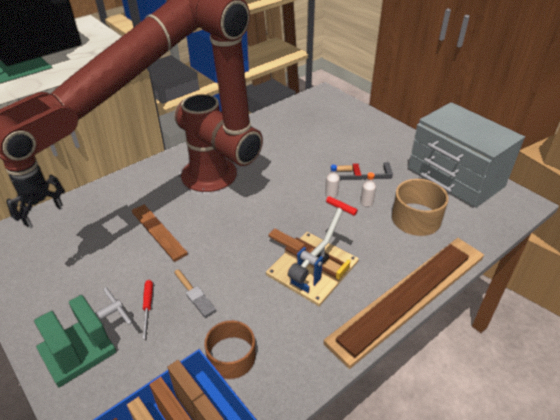

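View pics/top0.png

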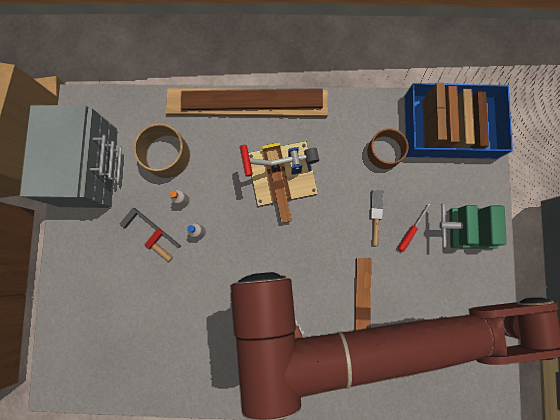

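Top view: the jig is at about (285,172), with the red bar at (246,160), counterweight at (312,155), yellow stop at (272,147) and strip from the jig to (285,222). Strip candidates are the one in the jig bed (280,195), the loose plank (363,292) and the long planks at (245,98) and in the blue box. The jig one is in a bed between guides and is the smaller, so it fits. I'll confirm this in enlarged crops.

```bash
python3 - <<'E'
import cv2
a=cv2.imread("pics/top0.png")[135:235,225:330];cv2.imwrite("pics/tc.png",cv2.resize(a,None,fx=6,fy=6,interpolation=cv2.INTER_CUBIC)[:600])
a=cv2.imread("pics/scene0.png")[190:305,255:370];cv2.imwrite("pics/sc.png",cv2.resize(a,None,fx=5,fy=5,interpolation=cv2.INTER_CUBIC))
E
```

```text
(no output)
```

View pics/tc.png

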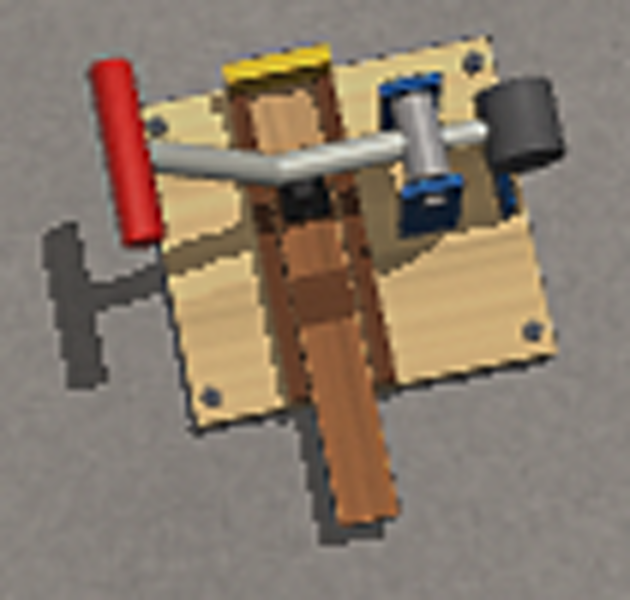

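View pics/sc.png

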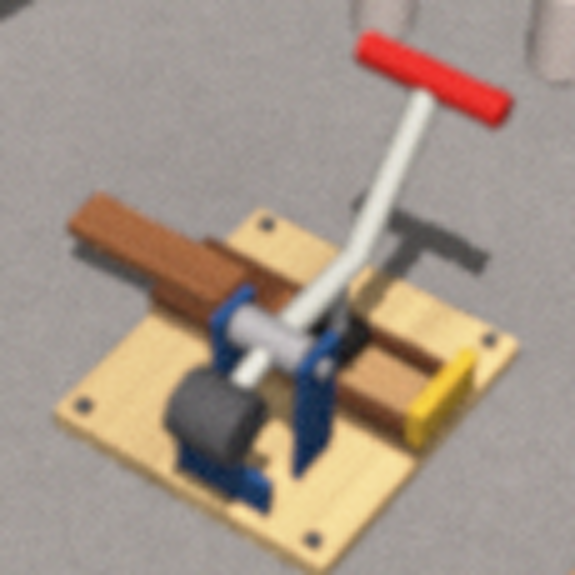

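The crops show the strip in the bed, its near end at top-crop (368,520) and scene-crop (85,213). The bar centre is at top-crop (127,151) and scene-crop (434,78). Next I triangulate.

```bash
cat >> h.py <<'E'
def tri(a,b):
    "a: top-pixel, b: scene pixel"
    A=[];B=[]
    for n,p in(("top",a),("scene",b)):
        c=ctrl.camera_model(n);R=np.array(c["R"]);t=np.array(c["t"]);r=ray(n,*p)
        for i in(0,1): A.append(R[i]-r[i]*R[2]);B.append(r[i]*t[2]-t[i])
    x=np.linalg.lstsq(np.array(A),np.array(B),rcond=None)[0];return x
E
python3 - <<'E'
from h import *
np.set_printoptions(precision=4,suppress=True)
T=lambda u,v:(225+(u+.5)/6-.5,135+(v+.5)/6-.5)
S=lambda u,v:(255+(u+.5)/5-.5,190+(v+.5)/5-.5)
for n,a,b in[("bar mid",(127,151),(434,78)),("bar nearend",(143,240),(369,47)),("bar far",(112,62),(499,108)),
 ("near-left base",(195,430),(265,208)),("near-right",(553,352),(58,413)),("far-right",(490,38),(322,573)),
 ("strip near L",(340,523),(101,192)),("strip near R",(397,515),(70,226)),("stop top farR",(329,45),(412,428))]:
    print(n,tri(T(*a),S(*b)))
for uv,h in[((340,523),.042),((397,515),.042),((195,430),.018),((553,352),.018),((490,38),.018),((228,88),.06),((331,68),.06)]: print(uv,atz("top",T(*uv),h))
d=np.load("pics/top0.npy")
for uv in[(127,151),(368,500),(340,380)]:
    p=T(*uv);z=d[round(p[1]),round(p[0])];print(uv,world("top",p,z))
# bottles
for p in((176,195),(195,230),(387,148)):print(p,world("top",p,d[p[1],p[0]]))
E
```

```text
bar mid [0.6026 0.0943 0.1978]
bar nearend [0.5556 0.0851 0.1959]
bar far [0.6491 0.1025 0.2017]
near-left base [0.4844 0.0709 0.0143]
near-right [ 0.5349 -0.1435  0.0123]
far-right [ 0.7286 -0.1033  0.0144]
strip near L [ 0.4257 -0.0191  0.0422]
strip near R [ 0.4321 -0.0515  0.0364]
stop top farR [ 0.7077 -0.0092  0.0535]
(340, 523) [ 0.4256 -0.0193  0.042 ]
(397, 515) [ 0.4309 -0.0523  0.042 ]
(195, 430) [0.4825 0.0686 0.018 ]
(553, 352) [ 0.5335 -0.1437  0.018 ]
(490, 38) [ 0.727  -0.1038  0.018 ]
(228, 88) [0.68   0.0518 0.06  ]
(331, 68) [ 0.6932 -0.0086  0.06  ]
(127, 151) [0.6008 0.0935 0.2041]
(368, 500) [ 0.4394 -0.0353  0.0417]
(340, 380) [ 0.5098 -0.0175  0.0426]
(176, 195) [0.4992 0.332  0.1222]
(195, 230) [0.3855 0.2679 0.099 ]
(387, 148) [ 0.7106 -0.4015  0.0018]
```

apply_moves(rows=[0,0,-0.133,0,0,0,0,0,-0.133,0,0,0,0.5,-0.5,-0.133,0,0,-0.986,0.5,-0.5,-0.133,0,0,-0.986,0.5,-0.5,-0.133,0,0,-0.986,0.5,-0.5,-0.133,0,0,-0.986,0.5,-0.5,-0.133,0,0,-0.986,0.5,-0.5,-0.133,0,0,-0.986,0.5,-0.5,-0.133,0,0,-0.986,0.5,-0.5,-0.133,0,0,-0.986,0.5,-0.5,-0.133,0,0,-0.986,0.5,-0.5,-0.133,0,0,-0.986,0.5,-0.5,-0.133,0,0,-0.986,0.5,-0.5,-0.133,0,0,-0.986], grip=0)

```text
t: 1.5
tool_pos: [0.3667, -0.2469, 0.3832]
tool_rot: [-1.975, -2.442, -0.0]
contact_force: [-0.5, -0.2, 0.5]
opening: -0.0001
grip_force: 0.0
```

```bash
cat > go.py <<'E'
from h import *;import sys
np.set_printoptions(precision=4,suppress=True)
O=np.array([.602,.0025,0]);J=Ro.from_euler("z",.21)
def st(*targets,yaw=None):
    o=ctrl.get_obs();R=Ro.from_rotvec(o["tool_rot"]);p=o["tool_pos"]
    print("t",o["t"],"world",p,"jig",J.inv().apply(p-O),"toolx yaw",np.arctan2(*R.as_matrix()[[1,0],0]),"q",o["q"],"F",o["contact_force"],"open",o["opening"])
    for T in targets: print(T,"shift/0.6:",R.inv().apply(J.apply(T)+O-p)/.6)
    if yaw is not None: # tool down, x axis at yaw
        G=Ro.from_matrix([[np.cos(yaw),np.sin(yaw),0],[np.sin(yaw),-np.cos(yaw),0],[0,0,-1]])
        print("turn",(R.inv()*G).as_rotvec()/(np.pi/2))
E
python3 -c "
from go import *
st((.02,.143,.33),(.02,.143,.23),yaw=1.78)"
```

```text
t 1.5 world [ 0.3667 -0.2469  0.3832] jig [-0.2821 -0.1949  0.3832] toolx yaw 1.7812136872495103 q [-0.7613 -0.437   1.9076 -0.      1.6718 -0.9717] F [-0.4925 -0.1925  0.4687] open -0.00014734186634460564
(0.02, 0.143, 0.33) shift/0.6: [0.5629 0.5039 0.0888]
(0.02, 0.143, 0.23) shift/0.6: [0.5628 0.5039 0.2555]
turn [-0.0003 -0.0004  0.0008]
```

apply_moves(rows=[0.563,0.504,0,0,0,0,0.563,0.504,0,0,0,0,0.563,0.504,0,0,0,0,0.563,0.504,0,0,0,0,0.563,0.504,0,0,0,0,0.563,0.504,0,0,0,0,0.563,0.504,0,0,0,0,0.563,0.504,0,0,0,0,0.563,0.504,0,0,0,0,0.563,0.504,0,0,0,0,0.563,0.504,0,0,0,0,0.563,0.504,0.085,0,0,0,0.563,0.504,0.17,0,0,0,0.563,0.504,0.255,0,0,0,0.563,0.504,0.255,0,0,0,0.563,0.504,0.255,0,0,0,0.563,0.504,0.255,0,0,0])

```text
t: 3.2
tool_pos: [0.5937, 0.1455, 0.2348]
tool_rot: [1.976, 2.437, 0.006]
contact_force: [-0.6, 0.6, 0.3]
opening: -0.0001
grip_force: 0.0
```

```bash
python3 -c "
from go import *
st((.02,.143,.23),yaw=1.78)
im,d=ctrl.get_image('scene');cv2.imwrite('pics/s1.png',cv2.resize(im[130:300,230:430],None,fx=3,fy=3))"
```

```text
t 3.2 world [0.5937 0.1455 0.2348] jig [0.0217 0.1416 0.2348] toolx yaw 1.7793826715768475 q [ 0.1186  0.0689  1.7136 -0.0001  1.3533 -0.0899] F [-0.5699  0.6288  0.2846] open -0.00012386897386242146
(0.02, 0.143, 0.23) shift/0.6: [ 0.0024 -0.0028  0.0079]
turn [ 0.0037  0.0004 -0.0004]
```

View pics/s1.png

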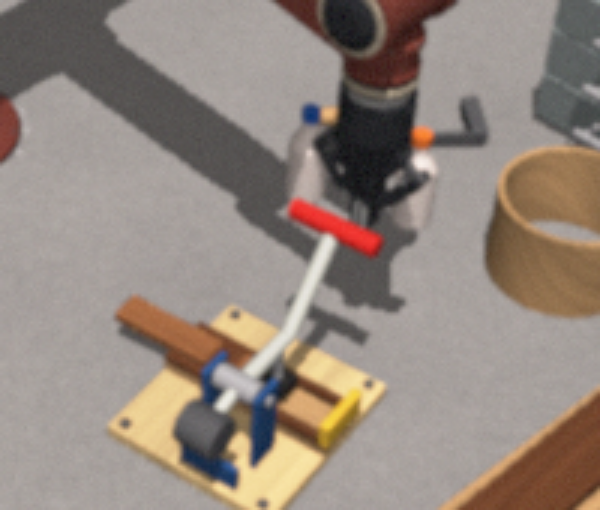

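apply_moves(rows=[0,0,-0.017,0,0,0,-0.025,0,-0.017,0,0,0,-0.04,0,-0.017,0,0,0,-0.05,0,-0.017,0,0,0,-0.058,0,-0.03,0,0,0,-0.066,0,-0.042,0,0,0,-0.075,0,-0.055,0,0,0,-0.084,0,-0.068,0,0,0,-0.095,0,-0.08,0,0,0,-0.106,0,-0.092,0,0,0,-0.117,0,-0.103,0,0,0,-0.129,0,-0.114,0,0,0,-0.141,0,-0.124,0,0,0,-0.154,0,-0.133,0,0,0,-0.154,0,-0.133,0,0,0])

```text
t: 4.75
tool_pos: [0.6116, 0.054, 0.311]
tool_rot: [1.978, 2.439, -0.001]
contact_force: [-0.5, 0.1, -0.4]
opening: -0.0001
grip_force: 0.0
```

```bash
python3 -c "
from go import *
st((.02,.0506,.31),(.02,-.06,.342),yaw=1.78)
im,d=ctrl.get_image('scene');cv2.imwrite('pics/s2.png',cv2.resize(im[130:300,230:430],None,fx=3,fy=3))"
```

```text
t 4.75 world [0.6116 0.054  0.311 ] jig [0.0201 0.0484 0.311 ] toolx yaw 1.7789431908167619 q [-0.0326  0.0227  1.6319 -0.0015  1.4865 -0.2406] F [-0.5433  0.1275 -0.4014] open -0.0001266992627285995
(0.02, 0.0506, 0.31) shift/0.6: [ 0.0037 -0.0003  0.0016]
(0.02, -0.06, 0.342) shift/0.6: [-0.1807  0.0001 -0.0514]
turn [ 0.0001  0.001  -0.0007]
```

View pics/s2.png

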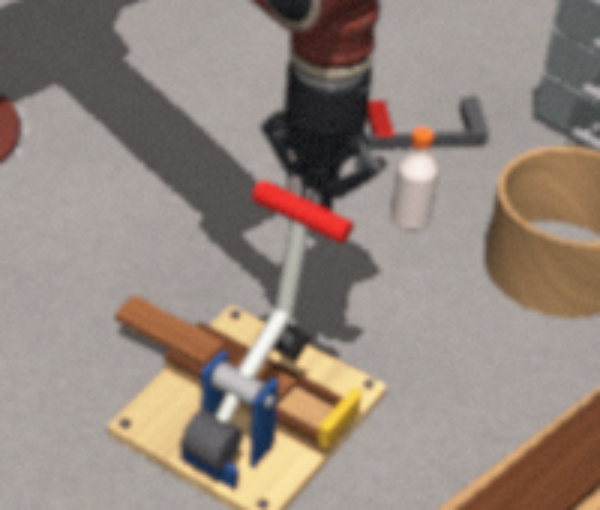

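The arm is rising (bar at about (300,210), pad off the strip), so I keep pushing along the arc.

apply_moves(rows=[-0.013,0,-0.008,0,0,0,-0.027,0,-0.016,0,0,0,-0.041,0,-0.023,0,0,0,-0.055,0,-0.03,0,0,0,-0.07,0,-0.036,0,0,0,-0.084,0,-0.041,0,0,0,-0.1,0,-0.046,0,0,0,-0.114,0,-0.05,0,0,0,-0.13,0,-0.053,0,0,0,-0.145,0,-0.055,0,0,0,-0.16,0,-0.056,0,0,0,-0.175,0,-0.056,0,0,0,-0.185,0,-0.056,0,0,0,-0.15,0,-0.06,0,0,0,-0.1,0,-0.08,0,0,0,-0.1,0,-0.12,0,0,0,-0.1,0,-0.12,0,0,0,-0.1,0,-0.12,0,0,0,-0.1,0,-0.12,0,0,0])

```text
t: 6.7
tool_pos: [0.6236, -0.0035, 0.3809]
tool_rot: [-1.976, -2.44, 0.002]
contact_force: [-0.2, 0.3, -0.5]
opening: 0.0
grip_force: 0.0
```

```bash
python3 -c "
from go import *
st((-.24,0,.382),(-.24,0,.0946),yaw=.21)
im,d=ctrl.get_image('scene');cv2.imwrite('pics/s3.png',cv2.resize(im[130:310,230:430],None,fx=3,fy=3))"
```

```text
t 6.7 world [ 0.6236 -0.0035  0.3809] jig [ 0.0198 -0.0103  0.3809] toolx yaw 1.7800506879462101 q [-0.1249  0.0164  1.5231 -0.      1.6042 -0.3341] F [-0.2277  0.2918 -0.4738] open 6.037408949356025e-07
(-0.24, 0, 0.382) shift/0.6: [ 0.0169 -0.4331 -0.001 ]
(-0.24, 0, 0.0946) shift/0.6: [ 0.0166 -0.4321  0.478 ]
turn [-0.0013  0.0007  0.9995]
```

View pics/s3.png

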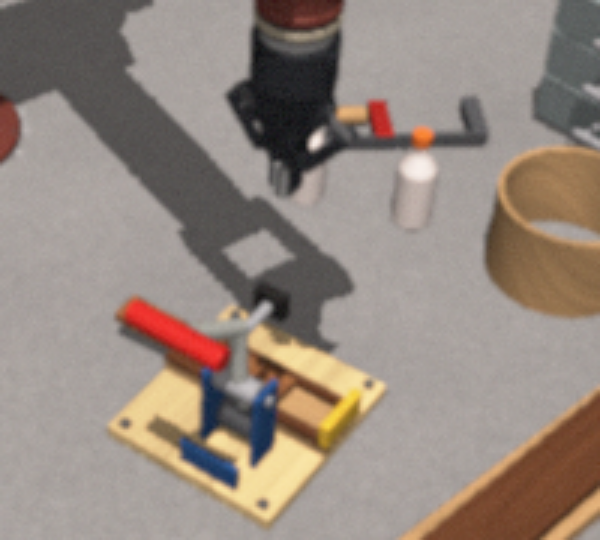

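Arm is raised and swung over to the -y side, with the bar at (180,335) and the fingers clear. Now to the strip.

apply_moves(rows=[0.017,-0.408,0,0,0,1,0.017,-0.408,0,0,0,1,0.017,-0.408,0,0,0,1,0.017,-0.408,0,0,0,1,0.017,-0.408,0,0,0,1,0.017,-0.408,0,0,0,1,0.017,-0.408,0,0,0,1,0.017,-0.408,0,0,0,1,0.017,-0.408,0,0,0,1,0.017,-0.408,0,0,0,1,0.017,-0.408,0,0,0,1,0.017,-0.408,0,0,0,1,0.017,-0.408,0.1,0,0,1,0.017,-0.408,0.2,0,0,1,0.017,-0.408,0.3,0,0,1,0.017,-0.408,0.36,0,0,1,0.017,-0.408,0.4,0,0,1,0.017,-0.408,0.4,0,0,1,0.017,-0.408,0.4,0,0,1])

```text
t: 8.65
tool_pos: [0.382, -0.0441, 0.1425]
tool_rot: [-3.124, -0.33, 0.002]
contact_force: [1.3, -0.8, 1.1]
opening: -0.0003
grip_force: 0.0
```

```bash
python3 -c "
from go import *
print(ctrl.tip_extent)
st((-.225,0,.0926),(-.131,0,.0926),yaw=.21)
im,d=ctrl.get_image('scene');cv2.imwrite('pics/s4.png',cv2.resize(im[130:310,190:390],None,fx=3,fy=3))"
```

```text
0.0726
t 8.65 world [ 0.382  -0.0441  0.1425] jig [-0.2249  0.0003  0.1425] toolx yaw 0.21049518856754923 q [-0.3091 -0.4191  2.3015 -0.      1.2609  1.0512] F [ 1.3468 -0.8017  1.1288] open -0.00026927078351070814
(-0.225, 0, 0.0926) shift/0.6: [-0.0001  0.0005  0.0832]
(-0.131, 0, 0.0926) shift/0.6: [0.1566 0.0006 0.083 ]
turn [-0.0005  0.0009  0.0003]
```

View pics/s4.png

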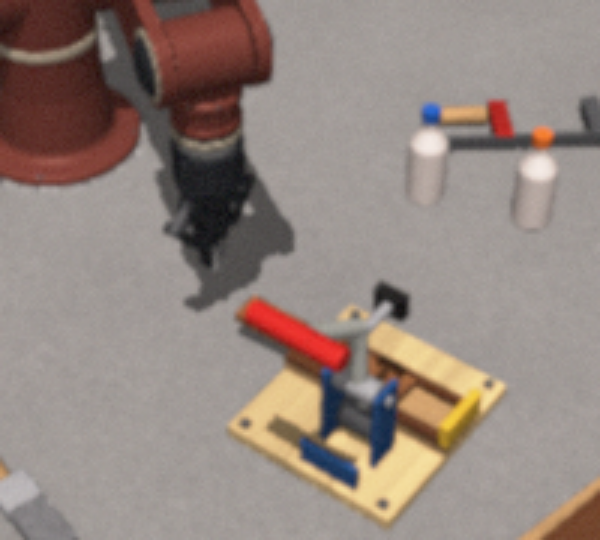

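apply_moves(rows=[0,0,0.04,0,0,0,0,0,0.074,0,0,0,0,0,0.074,0,0,0,0.02,0,0.074,0,0,0,0.035,0,0.074,0,0,0,0.045,0,0.074,0,0,0,0.055,0,0.074,0,0,0,0.065,0,0.074,0,0,0,0.075,0,0.074,0,0,0,0.085,0,0.074,0,0,0,0.095,0,0.074,0,0,0,0.105,0,0.074,0,0,0,0.115,0,0.074,0,0,0,0.125,0,0.074,0,0,0,0.135,0,0.074,0,0,0,0.143,0,0.074,0,0,0,0.143,0,0.074,0,0,0])

```text
t: 10.4
tool_pos: [0.4669, -0.0261, 0.0983]
tool_rot: [3.124, 0.329, 0.001]
contact_force: [0.2, -0.2, 0.2]
opening: 0.0002
grip_force: 0.0
```

```bash
python3 -c "
from go import *
st((-.131,0,.098),yaw=.21)
im,d=ctrl.get_image('scene');im2,d=ctrl.get_image('top')
a=cv2.resize(im[210:300,250:370],(400,300),interpolation=cv2.INTER_CUBIC);b=cv2.resize(im2[135:210,240:340],(400,300),interpolation=cv2.INTER_CUBIC)
cv2.imwrite('pics/s5.png',np.hstack([a,b]))"
```

```text
t 10.4 world [ 0.4669 -0.0261  0.0983] jig [-0.1381  0.0002  0.0983] toolx yaw 0.2100895258282097 q [-0.2153 -0.0987  2.1307  0.0001  1.109   1.1454] F [ 0.2262 -0.2306  0.1638] open 0.0002178274427377576
(-0.131, 0, 0.098) shift/0.6: [0.0119 0.0003 0.0005]
turn [ 0.0001 -0.0004  0.0001]
```

View pics/s5.png

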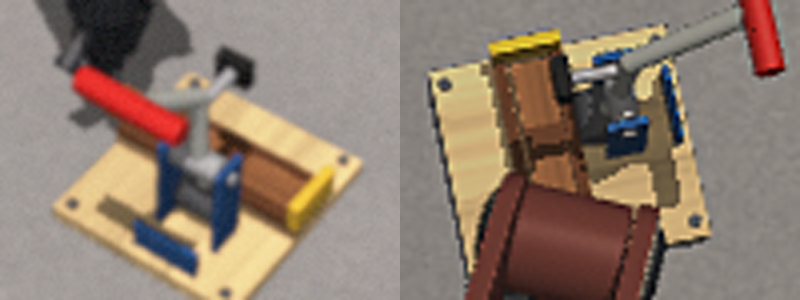

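The strip has nearly reached the yellow stop (right panel, about (528,55)). I push the last millimetres slowly and watch the force.

apply_moves(rows=[0.003,0,0,0,0,0,0.006,0,0,0,0,0,0.009,0,0,0,0,0,0.012,0,0,0,0,0,0.012,0,0,0,0,0])

```text
t: 11.0
tool_pos: [0.4735, -0.0247, 0.0982]
tool_rot: [3.124, 0.329, 0.001]
contact_force: [-0.6, -0.2, -0.1]
opening: 0.0001
grip_force: 0.0
```

apply_moves(rows=[0.002,0,0,0,0,0,0.004,0,0,0,0,0,0.006,0,0,0,0,0,0.006,0,0,0,0,0])

```text
t: 11.4
tool_pos: [0.4746, -0.0244, 0.0981]
tool_rot: [3.124, 0.33, -0.014]
contact_force: [-13.5, -2.4, 11.4]
opening: -0.0002
grip_force: 6.7
```

The force rose to 13.5 N, so the strip is against the stop. I back off straight, then check.

apply_moves(rows=[-0.003,0,0,0,0,0,-0.01,0,0,0,0,0,-0.05,0,0,0,0,0,-0.11,0,0,0,0,0,-0.11,0,-0.1,0,0,0,-0.11,0,-0.2,0,0,0,-0.11,0.3,-0.3,0,0,0,-0.11,0.3,-0.3,0,0,0,-0.11,0.3,-0.3,0,0,0,-0.11,0.3,-0.3,0,0,0,-0.11,0.3,-0.3,0,0,0])

```text
t: 12.5
tool_pos: [0.4512, -0.2184, 0.282]
tool_rot: [3.119, 0.321, 0.009]
contact_force: [0.4, 0.9, 0.7]
opening: 0.0
grip_force: 0.0
```

```bash
python3 -c "
from go import *
st()
im,d=ctrl.get_image('scene');im2,d=ctrl.get_image('top')
a=cv2.resize(im[210:300,250:370],(400,300),interpolation=cv2.INTER_CUBIC);b=cv2.resize(im2[135:225,240:340],(400,360),interpolation=cv2.INTER_CUBIC)
cv2.imwrite('pics/s6.png',np.hstack([cv2.copyMakeBorder(a,0,60,0,0,0),b]))"
```

```text
t 12.5 world [ 0.4512 -0.2184  0.282 ] jig [-0.1935 -0.1846  0.282 ] toolx yaw 0.20499967378805936 q [-0.599  -0.2395  1.9225 -0.0008  1.4508  0.7669] F [0.3751 0.9103 0.735 ] open 2.0044911690675082e-05
```

View pics/s6.png

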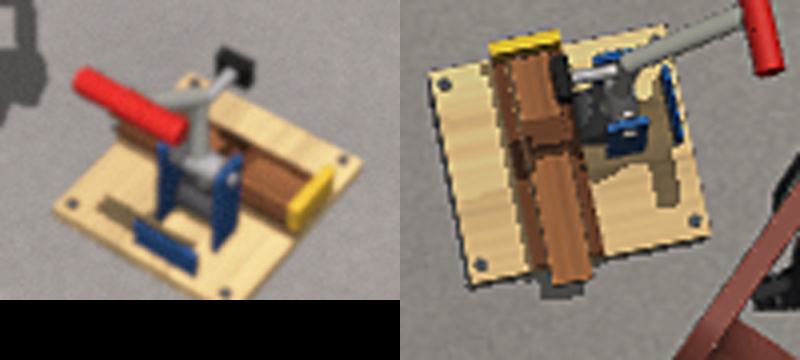

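The strip lies flat in its bed with its far end at the yellow stop (528,52). The arm is still raised and the robot is clear, so I hand in.

```bash
python3 -c "
from h import *
print(ctrl.finish_job())"
```

```text
the job is handed in; nothing more can be done
None
```

The press arm stands raised on its own, the strip's far end is against the yellow stop, and the job is handed in; the hand-in returned no verdict, so I judge this from the last pictures and the force reading.

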